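# Spray the pipe union and hold the torch on it

## Task

Check the pipe union for a leak: first press the spray can's nozzle cap fully down and let it spring back up, then draw the torch out of its cup, turn it from upright to a slant about halfway between upright and level, and hold it up in the air with its lens pointing straight at the union from about 15 cm away. The program finishes while still holding the torch still like that, touching nothing else with it; leave all the other things on the bench where they are.

Things in the scene. Friction and masses are not known exactly. Their poses are not given: they have to be found in the camera images.
- torch: Loose dark metal torch (flashlight), 165 mm long, 0.13 to 0.25 kg, round; starts upright, lens DOWN, in the wider cup. Origin: centre of the lens face; z runs along its axis from lens to tail (up at the start), so the beam goes along -z. Head 42 mm diameter up to 36 mm from the lens, cone to 52 mm, then plain barrel 30 mm diameter to the tail. Centre of mass about 70 mm from the lens.
- torch_cup: Grey plastic cup screwed to the bench that the torch stands in, the wider of two: 55 mm outside diameter, 47 mm inside, 60 mm high, inner floor 6 mm above the bench. Origin: centre of its underside, z up. The two cups may change places.
- union (a point): Centre of the pipe union: a bright steel nut 50 mm in diameter, 50 mm long, in the middle of a dark steel pipe 27 mm in diameter that runs level, roughly away from the robot, 95 mm above the bench (this point lies on the pipe's axis).
- pipe_run: The whole pipe run, screwed to the bench. Origin: on the bench plane under the union's centre; x along the pipe, away from the robot. The pipe runs from a blind end at x = -115 mm to an elbow at x = +149 mm, with a small ball-valve lever (top 130 mm high) at x = 25 to 95 mm; base plate 270 x 70 x 6 mm.
- spray_can: A small aerosol can, clamped upright to the bench beside the pipe: 52 mm diameter, 119 mm high without the cap; origin: centre of its foot, z up. Its base plate is 75 x 75 mm.
- nozzle_top (a point): Centre of the top face of the can's white nozzle cap, a round cap 32 mm in diameter and 18 mm high with a small spout towards the pipe; its top is 145 mm above the bench when up. It moves with the cap.
- nozzle (a joint): Travel of the nozzle cap: 0 = up, 0.006 m = fully down. Sprung: about 2 N to start, 6.5 N at the stop; it returns by itself. It counts as pressed beyond 4 mm, and as back up below 2 mm.
- brush_cup: The narrower grey cup, screwed down: 44 mm outside diameter, 60 mm high; origin: centre of its underside. A brush stands in it.
- brush: Loose wooden brush, 175 mm long, standing bristles up in the narrow cup; origin: foot of its handle. Not to be moved.
- tape_roll: Loose roll of tape lying flat, 90 mm diameter, 25 mm high; origin: centre of its underside. Not to be moved.
- wrench: Loose wrench lying on the bench, 170 mm long; origin near its middle, x along it. Not to be moved.
- jar: Loose glass jar, 76 mm diameter, 90 mm high; origin: centre of its foot. Not to be moved.
- carton: Loose cardboard box 110 x 150 x 70 mm; origin: centre of its underside. Not to be moved.
- mug: Loose white mug, 80 mm diameter, 90 mm high; origin: centre of its foot. Not to be moved.
Things that resemble listed ones, but are neither listed nor needed, are in the scene too. What is shaped like the spray_can but blue is not meant. Leave any blue look-alike of the torch alone.

How it is judged:
By the outcome, as a careful person would: the job done as asked, in the order asked, and still so for the second after the job is handed in, while the arm keeps its last pose, push and grip.
It also fails if it takes over 45 s, if anything falls off the work surface, if the arm or the gripper's body presses on something with over 40 N, if the wrist force passes 120 N, or if a joint passes its speed limit or range.

## Robot

A 6-joint arm with a two-finger parallel gripper is mounted at the origin on the work surface. World frame = base frame: x ahead of the robot, y to its left, z up, the work surface at z = 0. Lengths are in m, angles in rad, forces in N, time in s.
With the tool pointing down it reaches from about 0.25 to 0.775 m from the base axis. Payload 4 kg.
Tool frame: the origin (TCP) lies on the centre line of the jaws, within the pads' length; the fingertips stand 19 mm ahead of it and the grasp point (between the pads) is the TCP; z points along the fingers, y is the line along which they close (so a half turn about z gives the same grasp; the last joint's range is limited). The gripper opens to 85 mm and grips with 20 to 120 N. Pads are 22 mm wide; open, the fingers measure 114 mm over their backs; the gripper's body (76 mm by 85 mm) begins 54 mm behind the grasp point. The pads swing forward as they close: fully open they stand 13 mm farther back than shut.
Start: joints at [1, 0.087, 1.371, -0, 1.684, -0.103], TCP at [0.248, 0.491, 0.25] pointing down, gripper open.
Joint ranges: [-3.1, 3.1], [-0.76, 2.03], [0.27, 2.55], [-1.08, 4.22], [0.17, 2.65], [-2.57, 2.57]. Speed limits (rad/s): [2.79, 2.79, 3.14, 3.14, 3.14, 3.14].

## Interface

Orientations are given as a rotation vector (axis times angle).
In Python, from plant import r, optics, job, nets gives the robot as it stands.
- The arm moves only by the tool servo_tool, never from a script. Its argument "moves" is a list of rows, each a list of 6 numbers: the shift along the world's x, y, z scaled (see below), then the turn, a rotation vector about the world's x, y, z scaled (see below). A call has 1 to 12 rows; each row shifts and turns the commanded pose from where the row before left it; what a row does not reach is not made up. The controller multiplies each number of a shift by 4 cm and each number of a turn by 6 degrees. A row lasts 1/8 s, in which the tool goes at most 62.5 mm and 10.7 degrees, less where a joint would pass 70% of its speed; a pose out of reach is approached as far as the arm can. A call with a number of a shift or a turn outside -1 to 1 is refused whole. A call with a gripper value outside its range is refused whole. "hand" is the closure, from 0 (fully open) to 1 (shut), set as the call begins (left out, the last holds). The fingers move at their own pace and stop on an object; "grip_force" is the grip in N (left out, the last holds). Time passes only in rows, so rows that do not move let the fingers close. It gives the time, the measured TCP pose, the force, the opening and the grip force at its end, in the units of the state.
- r.read_state(): the state, without advancing time (a new reading comes with each control period).
- optics.snapshot(name): name is "side" or "top"; returns a dict with "frame" (400x640x3 uint8, blue, green, red), "intrinsics" (3x3 intrinsics, pixels), "pose" (4x4, takes a point from camera to world coordinates). Camera axes: x right, y down, z forward; pixel columns grow to the right and rows downward; lengths in m; the calibration is good to about 2 mm. A picture is of the moment at which its call begins. There is no depth.
- job.sign_off(): hands the job in; it is judged then, once.
Trained networks look in the newest picture that a camera, given by its name, has taken for a name from the list of things; names that differ only in an ending like _2 or _b are one class to them, and where a whole thing is asked for, a point or a joint stands for the part that bears it (a point fixed in the world has none). Each returns a list of dicts, best first, with "p" (0 to 1); they miss things now and then, are a little off and sometimes report something else, mostly with a low value. They report only what shows in the picture. A call takes as long as a camera call. They do not tell look-alikes from the thing itself.
- nets.search_frame(thing, camera): "bbox" ([left, top, width, height] in pixels, round what is visible of it).
The state is a dict: "t": time; "qpos": joint angles; "joint_velocities": joint speeds; "tau": joint torques, N m; "ee_pos": TCP position; "eef_rot": TCP orientation; "contact_force": force on the tool from outside, world axes, zero at the start; "torque": the same for the moment, N m; "width": opening from 0.0 (shut) to 1.0 (fully open); "finger_force": force on a finger pad.
Only numpy, scipy, OpenCV 4.12 (cv2) and the standard library are available. Lean on these libraries where they do the work, as an engineer would, in place of code of your own. Each camera call takes 0.05 s, during which the arm holds its last target. There are 200 camera calls.

## Working session

There is one attempt and no reset: what is moved stays moved. The work goes in short steps, Python scripts to look and compute and a tool call to move; the robot and the scene stay as the last step left them, time stands still between calls to the robot, and variables do not carry over. Pictures are saved under pics/ and viewed, at most 10 in all, crops included, and the job is handed in when it is done.

Besides the shell and the picture viewer there is one more tool, called after "Request:" as name(argument=value, ...), one argument or row to a line, values as JSON. servo_tool: Moves the arm, as the interface text tells. Its arguments: {"type":"object","properties":{"moves":{"type":"array"},"hand":{"type":"number"},"grip_force":{"type":"number"}},"required":["moves"]}

```bash
mkdir -p pics; python3 - <<'E'
from plant import r,optics,job,nets
import cv2,numpy as np
s=r.read_state();print(s['t'],s['ee_pos'],s['eef_rot'],s['width'])
for c in("side","top"):
    d=optics.snapshot(c);cv2.imwrite(f"pics/{c}0.png",d["frame"]);np.savez(f"{c}.npz",K=d["intrinsics"],P=d["pose"])
    print(c,d["intrinsics"].round(1).tolist(),d["pose"].round(3).tolist())
    for t in("torch","torch_cup","union","pipe_run","spray_can","nozzle_top","brush_cup","brush","tape_roll","jar","carton","mug","wrench"):
        try:print(t,[(np.round(q["bbox"]).astype(int).tolist(),round(q["p"],2)) for q in nets.search_frame(t,c)[:4]])
        except Exception as e:print(t,e)
E
```

```text
0.0 [0.24776217 0.49051976 0.24909596] [-0.72801818 -3.05531085  0.00338621] 0.9998715088321232
side [[472.7, 0.0, 316.3], [0.0, 472.7, 190.8], [0.0, 0.0, 1.0]] [[0.992, -0.079, 0.103, 0.444], [-0.128, -0.492, 0.861, -1.114], [-0.017, -0.867, -0.497, 0.765], [0.0, 0.0, 0.0, 1.0]]
torch [([274, 239, 21, 50], 0.93), ([269, 273, 20, 68], 0.91), ([300, 180, 92, 50], 0.49)]
torch_cup [([284, 277, 16, 31], 0.65), ([242, 126, 18, 38], 0.39), ([298, 174, 98, 58], 0.38)]
union [([298, 174, 98, 57], 0.93)]
pipe_run [([300, 177, 93, 52], 0.64)]
spray_can [([287, 159, 26, 49], 0.83), ([366, 147, 18, 49], 0.69)]
nozzle_top [([367, 148, 12, 9], 0.6), ([305, 205, 15, 15], 0.52), ([296, 160, 15, 7], 0.45)]
brush_cup [([241, 160, 24, 25], 0.84)]
brush [([241, 128, 13, 38], 0.74), ([285, 278, 19, 30], 0.49)]
tape_roll [([231, 203, 31, 24], 0.6)]
jar [([280, 140, 17, 33], 0.78)]
carton [([332, 255, 70, 76], 0.85), ([300, 175, 92, 55], 0.44), ([298, 158, 10, 8], 0.36), ([286, 158, 29, 54], 0.35)]
mug []
wrench [([221, 234, 53, 24], 0.68)]
top [[450.1, 0.0, 324.5], [0.0, 450.1, 198.7], [0.0, 0.0, 1.0]] [[0.003, -0.988, 0.155, 0.385], [-1.0, -0.004, -0.011, 0.021], [0.012, -0.155, -0.988, 1.477], [0.0, 0.0, 0.0, 1.0]]
torch [([442, 246, 28, 11], 0.83), ([412, 236, 18, 12], 0.74), ([275, 205, 7, 10], 0.56)]
torch_cup [([203, 260, 20, 13], 0.73), ([403, 232, 25, 26], 0.59)]
union [([304, 140, 29, 84], 0.58)]
pipe_run []
spray_can [([260, 132, 26, 29], 0.93), ([351, 207, 27, 28], 0.79), ([266, 201, 28, 33], 0.68)]
nozzle_top [([262, 137, 13, 8], 0.65)]
brush_cup [([217, 258, 11, 20], 0.6)]
brush [([204, 260, 19, 13], 0.67)]
tape_roll [([288, 258, 24, 29], 0.52), ([265, 201, 28, 31], 0.24)]
jar [([193, 212, 29, 23], 0.98)]
carton [([394, 165, 58, 44], 0.89)]
mug [([205, 153, 30, 35], 0.57)]
wrench [([287, 258, 26, 28], 0.71), ([323, 242, 38, 54], 0.7)]
```

View pics/side0.png

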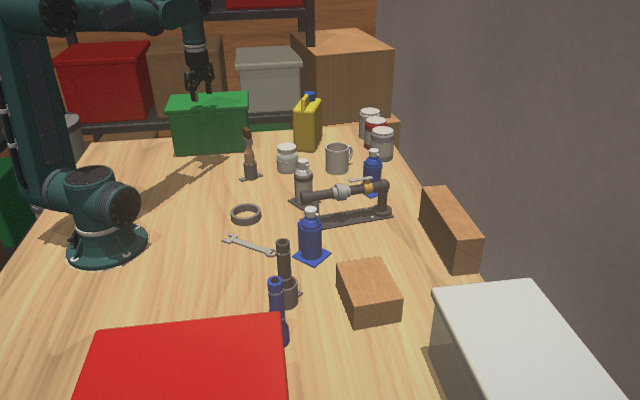

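View pics/top0.png

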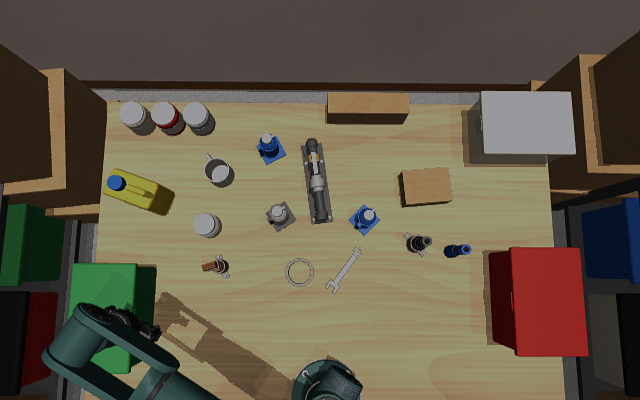

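The side view shows the grey can at about (304,180), with blue look-alikes at (310,235) and (373,170). The dark torch in its cup is at (284,270), with the blue torch in front of it at (277,300), and the union nut is at (342,191). In the top view the grey can is at (279,215), the torch at (422,242) and the nut at (318,183). I'll magnify these areas to get exact pixels.

```bash
python3 - <<'E'
import cv2,numpy as np
def crop(n,x,y,w,h,k):
    im=cv2.imread(f"pics/{n}0.png")[y:y+h,x:x+w];im=cv2.resize(im,None,fx=k,fy=k,interpolation=cv2.INTER_CUBIC)
    for i in range(0,w,10):cv2.putText(im,str(x+i),(i*k,8),0,.3,(0,0,255),1);cv2.line(im,(i*k,10),(i*k,14),(0,0,255),1)
    for j in range(0,h,10):cv2.putText(im,str(y+j),(0,j*k+4),0,.3,(0,0,255),1);cv2.line(im,(20,j*k),(25,j*k),(0,0,255),1)
    return im
cv2.imwrite("pics/sc.png",crop("side",260,140,140,120,5)); 
a=crop("top",260,130,80,100,5);b=crop("top",400,220,75,50,5);c=crop("side",260,230,75,75,5)[:,:]
H=np.zeros((600,800,3),np.uint8);H[:500,:400]=a;H[:250,405:780]=b[:, :375];H[255:600,405:780]=c[:345,:375]
cv2.imwrite("pics/tc.png",H)
E
```

```text
(no output)
```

View pics/sc.png

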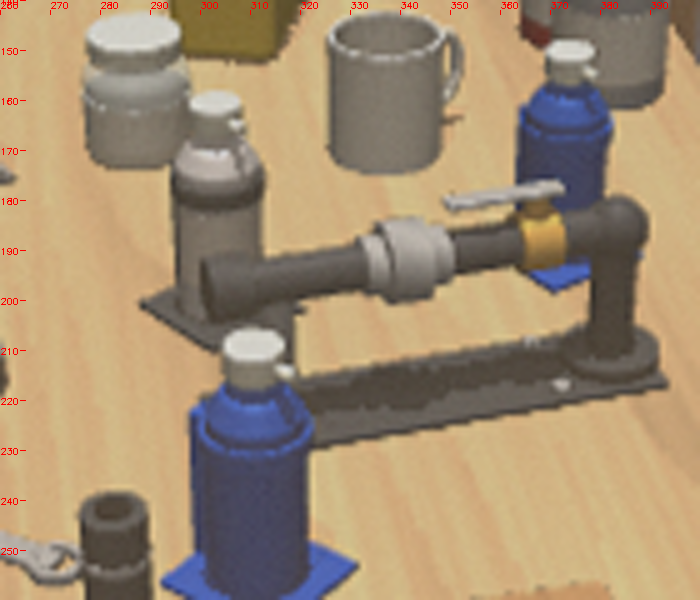

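View pics/tc.png

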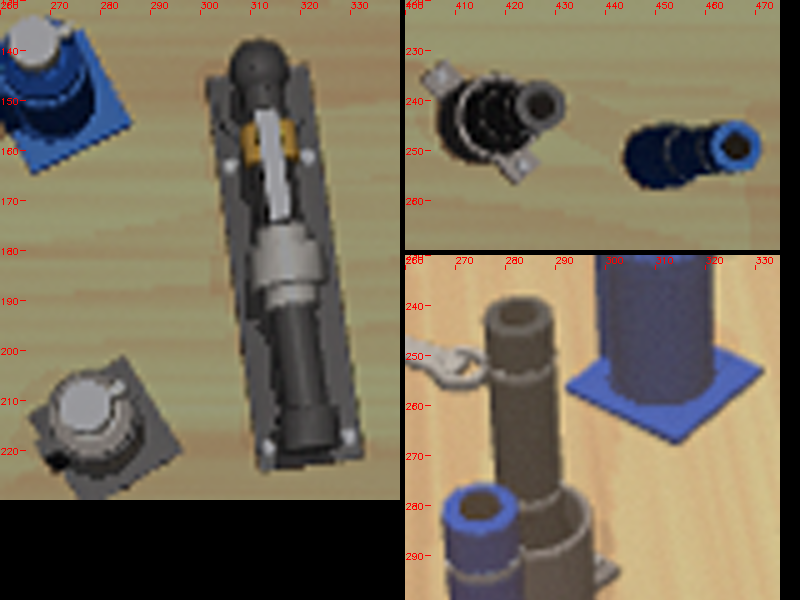

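```bash
cat >h.py <<'E'
import numpy as np
from scipy.spatial.transform import Rotation as R
C={c:np.load(f"{c}.npz") for c in("side","top")}
def ray(c,px):
    d=C[c]["P"][:3,:3]@np.linalg.inv(C[c]["K"])@np.array([*px,1.]);return C[c]["P"][:3,3],d/np.linalg.norm(d)
def onz(c,px,z):
    o,d=ray(c,px);return (o+d*(z-o[2])/d[2]).round(4)
def tri(a,b):
    A=[];B=[]
    for c,p in(("side",a),("top",b)):
        o,d=ray(c,p);M=np.eye(3)-np.outer(d,d);A.append(M);B.append(M@o)
    return np.linalg.lstsq(np.vstack(A),np.hstack(B),rcond=None)[0].round(4)
E
python3 - <<'E'
from h import *
for n,a,b,z in(("cap",(302.8,160.2),(276.2,210.2),.145),("tail",(282.4,241.6),(426.8,240.4),.171),("union",(341,191.2),(317.2,182.5),.095),("bluetail",None,(466,248.5),.171),
 ("elbow",None,(311.4,143),.095),("blind",None,(322,218),.095),("bluecan",(310,208.5),(369,212),.145),("plug",None,(409,238),.06),("cupL",None,(410.5,241),.06),("brush",None,(208,266),.175)):
    print(n,tri(a,b) if a else'',onz('side',a,z) if a else'',onz('top',b,z))
E
```

```text
cap [0.5579 0.1499 0.1434] [0.5558 0.1463 0.145 ] [0.5596 0.1497 0.145 ]
tail [ 0.4684 -0.291   0.1713] [ 0.4673 -0.2906  0.171 ] [ 0.4696 -0.2911  0.171 ]
union [0.652  0.0283 0.0973] [0.6512 0.0319 0.095 ] [0.6539 0.0283 0.095 ]
bluetail   [ 0.4466 -0.4042  0.171 ]
elbow   [0.7812 0.0473 0.095 ]
blind   [0.5424 0.0129 0.095 ]
bluecan [ 0.5501 -0.1268  0.146 ] [ 0.5452 -0.1262  0.145 ] [ 0.5553 -0.1271  0.145 ]
plug   [ 0.4841 -0.2616  0.06  ]
cupL   [ 0.4747 -0.2661  0.06  ]
brush   [0.3944 0.338  0.175 ]
```

Request:
servo_tool(
  moves=[
    [0.86, -0.95, 0, 0, 0, 0],
    [0.86, -0.95, 0, 0, 0, 0],
    [0.86, -0.95, 0, 0, 0, 0],
    [0.86, -0.95, 0, 0, 0, 0],
    [0.86, -0.95, 0, 0, 0, 0],
    [0.86, -0.95, 0, 0, 0, 0],
    [0.86, -0.95, 0, 0, 0, 0],
    [0.86, -0.95, 0, 0, 0, 0],
    [0.86, -0.95, 0, 0, 0, 0],
    [0, 0, -0.9, 0, 0, 0],
    [0, 0, -0.8, 0, 0, 0],
    [0, 0, 0, 0, 0, 0],
  ],
  hand=1,
  grip_force=20,
)

```text
t: 2.9
ee_pos: [0.5558, 0.1484, 0.1788]
eef_rot: [-0.727, -3.049, 0.004]
contact_force: [-0.4, -0.8, -0.1]
width: 0.002
finger_force: 0.0
```

```bash
cat >>h.py <<'E'
import cv2
def shot(boxes,name,k=5):
    from plant import optics
    ims=[]
    for c,(x,y,w,h) in boxes.items():
        im=optics.snapshot(c)["frame"][y:y+h,x:x+w];im=cv2.resize(im,None,fx=k,fy=k,interpolation=cv2.INTER_CUBIC)
        for i in range(0,w,10):cv2.putText(im,str(x+i),(i*k,8),0,.3,(0,0,255),1)
        for j in range(0,h,10):cv2.putText(im,str(y+j),(0,j*k+4),0,.3,(0,0,255),1)
        ims.append(im)
    H=max(i.shape[0] for i in ims)
    cv2.imwrite(name,np.hstack([cv2.copyMakeBorder(i,0,H-i.shape[0],0,5,0) for i in ims]))
def proj(c,p):
    P=C[c]["P"];q=C[c]["K"]@(P[:3,:3].T@(np.asarray(p)-P[:3,3]));return (q[:2]/q[2]).round(1)
E
python3 -c "
from h import *
shot({'side':(270,120,70,90),'top':(245,170,70,80)},'pics/press.png')"
```

```text
(no output)
```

View pics/press.png

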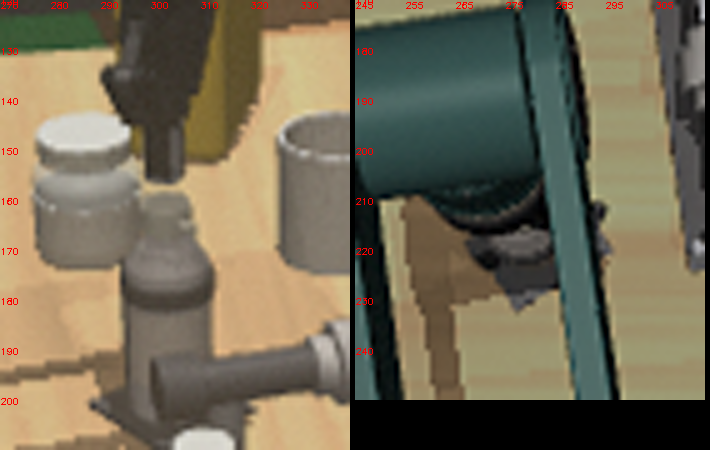

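The side view shows the closed fingertips at (303,156), directly above the cap at (303,161), so they are aligned. Next I press down in small steps.

Request:
servo_tool(
  moves=[
    [0, 0, -0.3, 0, 0, 0],
    [0, 0, -0.1, 0, 0, 0],
    [0, 0, -0.05, 0, 0, 0],
    [0, 0, 0, 0, 0, 0],
  ],
)

```text
t: 3.5
ee_pos: [0.5576, 0.149, 0.1645]
eef_rot: [0.728, 3.056, 0.0]
contact_force: [-0.0, 0.9, 0.6]
width: -0.004
finger_force: 0.0
```

Request:
servo_tool(
  moves=[
    [0, 0, -0.05, 0, 0, 0],
    [0, 0, 0, 0, 0, 0],
    [0, 0, 0, 0, 0, 0],
  ],
)

```text
t: 3.88
ee_pos: [0.5579, 0.149, 0.163]
eef_rot: [0.728, 3.055, 0.001]
contact_force: [-0.3, -0.1, 3.0]
width: -0.0
finger_force: 1.4
```

Request:
servo_tool(
  moves=[
    [0, 0, -0.08, 0, 0, 0],
    [0, 0, -0.05, 0, 0, 0],
    [0, 0, 0, 0, 0, 0],
  ],
)

```text
t: 4.25
ee_pos: [0.5579, 0.149, 0.1581]
eef_rot: [0.728, 3.055, 0.001]
contact_force: [0.1, -0.4, 5.8]
width: 0.001
finger_force: 3.1
```

Request:
servo_tool(
  moves=[
    [0, 0, -0.03, 0, 0, 0],
    [0, 0, 0, 0, 0, 0],
  ],
)

```text
t: 4.5
ee_pos: [0.5579, 0.149, 0.158]
eef_rot: [0.728, 3.054, 0.001]
contact_force: [-2.5, 0.0, 10.5]
width: -0.002
finger_force: 4.9
```

The cap is on its stop at 10.5 N. I'll raise the tool and go to the torch while opening the fingers.

Request:
servo_tool(
  moves=[
    [0, 0, 0.3, 0, 0, 0],
    [0, 0, 1, 0, 0, 0],
    [0, 0, 1, 0, 0, 0],
    [0, 0, 0.3, 0, 0, 0],
  ],
)

```text
t: 5.0
ee_pos: [0.5585, 0.149, 0.2625]
eef_rot: [0.727, 3.052, 0.003]
contact_force: [0.3, 0.7, 0.2]
width: 0.004
finger_force: 0.0
```

Request:
servo_tool(
  moves=[
    [-0.2, -1, 0, 0, 0, 0],
    [-0.2, -1, 0, 0, 0, 0],
    [-0.2, -1, 0, 0, 0, 0],
    [-0.2, -1, 0, 0, 0, 0],
    [-0.2, -1, 0, 0, 0, 0],
    [-0.2, -1, 0, 0, 0, 0],
    [-0.2, -1, 0, 0, 0, 0],
    [-0.2, -1, 0, 0, 0, 0],
    [-0.2, -1, 0, 0, 0, 0],
    [-0.2, -1, 0, 0, 0, 0],
    [-0.2, -1, 0, 0, 0, 0],
    [0, 0, 0, 0, 0, 0],
  ],
  hand=0,
)

```text
t: 6.5
ee_pos: [0.4682, -0.2932, 0.2572]
eef_rot: [-0.734, -3.05, -0.002]
contact_force: [0.7, 1.0, -0.9]
width: 0.996
finger_force: 0.0
```

```bash
python3 -c "
from h import *
from plant import r
shot({'side':(245,190,75,110),'top':(380,190,80,80)},'pics/pre.png')
s=r.read_state();print(s['ee_pos'],s['eef_rot'],s['qpos'],s['width'],s['t'])"
```

```text
[ 0.46911414 -0.29083384  0.25805321] [-0.72877375 -3.05289304 -0.00323492] [-6.58073427e-01  9.25851650e-02  1.34971832e+00  6.85095132e-04
  1.70279677e+00 -1.76012007e+00] 1.001733884004694 6.6
```

View pics/pre.png

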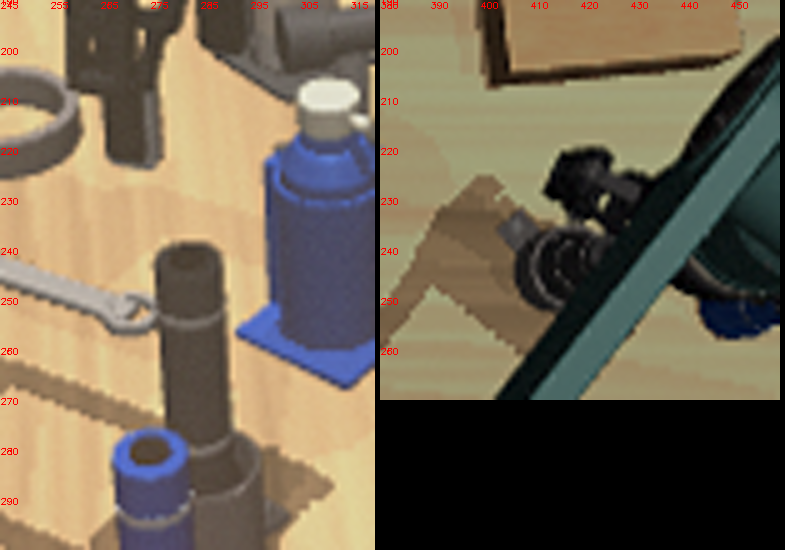

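The TCP sits directly above the torch tail (tail at side pixel (282,241)), and the fingers are open. I descend and grip.

Request:
servo_tool(
  moves=[
    [0, 0, -0.8, 0, 0, 0],
    [0, 0, -0.8, 0, 0, 0],
    [0, 0, -0.8, 0, 0, 0],
    [0, 0, -0.75, 0, 0, 0],
    [0, 0, 0, 0, 0, 0],
  ],
)

```text
t: 7.22
ee_pos: [0.4682, -0.2884, 0.1304]
eef_rot: [-0.724, -3.05, -0.006]
contact_force: [-0.8, 0.0, 0.2]
width: 0.998
finger_force: 0.0
```

Request:
servo_tool(
  moves=[
    [0, 0, 0, 0, 0, 0],
    [0, 0, 0, 0, 0, 0],
    [0, 0, 0, 0, 0, 0],
    [0, 0, 0, 0, 0, 0],
    [0, 0, 0, 0, 0, 0],
    [0, 0, 0, 0, 0, 0],
    [0, 0, 0, 0, 0, 0],
    [0, 0, 0, 0, 0, 0],
  ],
  hand=1,
  grip_force=80,
)

```text
t: 8.22
ee_pos: [0.4704, -0.2917, 0.1356]
eef_rot: [0.728, 3.053, -0.002]
contact_force: [-0.4, -0.1, 5.8]
width: 0.325
finger_force: 79.0
```

Request:
servo_tool(
  moves=[
    [0, 0, 0.5, 0, 0, 0],
    [0, 0, 0.9, 0, 0, 0],
    [0, 0, 0.9, 0, 0, 0],
    [0, 0, 0.9, 0, 0, 0],
    [0, 0, 0.9, 0, 0, 0],
    [0, 0, 0.9, 0, 0, 0],
    [0, 0, 0, 0, 0, 0],
  ],
)

```text
t: 9.1
ee_pos: [0.4702, -0.2916, 0.3364]
eef_rot: [0.727, 3.051, -0.003]
contact_force: [-0.5, 0.4, -2.4]
width: 0.322
finger_force: 79.1
```

```bash
python3 -c "
from h import *
from plant import r
shot({'side':(240,140,80,115),'top':(380,190,80,80)},'pics/lift.png')
s=r.read_state();print(s['ee_pos'],s['eef_rot'],s['qpos'],s['width'],s['t'],proj('side',s['ee_pos']),proj('side',s['ee_pos']-[0,0,.127]))"
```

```text
[ 0.46929401 -0.29092019  0.33192226] [-7.27720167e-01 -3.05348291e+00 -1.91796386e-03] [-6.57646779e-01  9.29983233e-02  1.20425692e+00  5.11348998e-05
  1.84720073e+00 -1.76050872e+00] 0.3246344183861411 9.2 [279.1 174.8] [282.5 228.4]
```

View pics/lift.png

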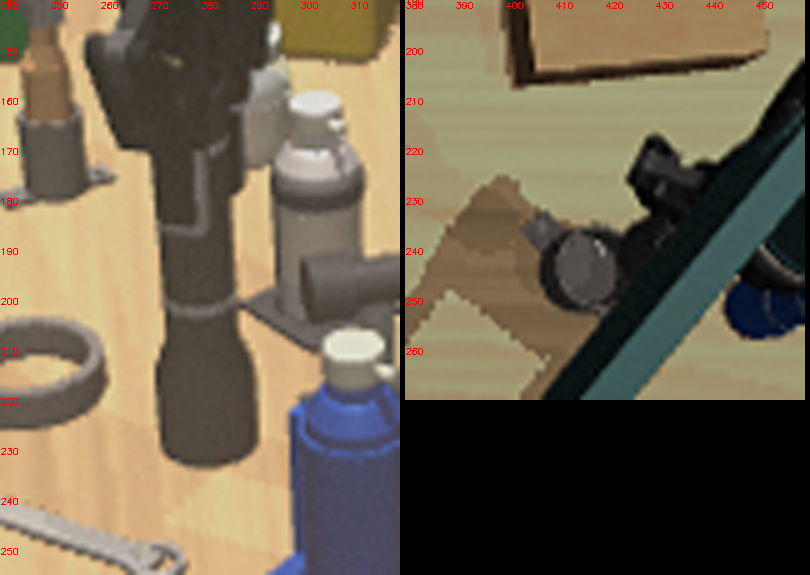

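The torch is out of the cup, hanging straight with its lens at (282,229), close to where I predicted it (282.5,228.4). I carry it across and then tilt.

Request:
servo_tool(
  moves=[
    [-0.04, 0.5, 0, 0, 0, 0],
    [-0.04, 1, 0, 0, 0, 0],
    [-0.04, 1, 0, 0, 0, 0],
    [-0.04, 1, 0, 0, 0, 0],
    [-0.04, 1, 0, 0, 0, 0],
    [-0.04, 1, 0, 0, 0, 0],
    [-0.04, 1, 0, 0, 0, 0],
    [-0.04, 1, 0, 0, 0, 0],
    [0, 0.5, 0, 0, 0, 0],
    [0, 0, 0, 0, 0, 0],
  ],
)

```text
t: 10.45
ee_pos: [0.4555, 0.0309, 0.3322]
eef_rot: [-0.722, -3.054, 0.0]
contact_force: [-0.3, 0.0, -3.3]
width: 0.321
finger_force: 79.3
```

Request:
servo_tool(
  moves=[
    [0, 0, 0, 0, -0.75, 0],
    [0, 0, 0, 0, -0.75, 0],
    [0, 0, 0, 0, -0.75, 0],
    [0, 0, 0, 0, -0.75, 0],
    [0, 0, 0, 0, -0.75, 0],
    [0, 0, 0, 0, -0.75, 0],
    [0, 0, 0, 0, -0.75, 0],
    [0, 0, 0, 0, -0.75, 0],
    [0, 0, 0, 0, -0.75, 0],
    [0, 0, 0, 0, -0.75, 0],
    [0, 0, 0, 0, 0, 0],
  ],
)

```text
t: 11.82
ee_pos: [0.455, 0.0285, 0.3305]
eef_rot: [0.551, 2.308, 0.226]
contact_force: [-0.5, 0.4, -2.8]
width: 0.327
finger_force: 79.4
```

```bash
cat >chk.py <<'E'
from h import *
from plant import r
U=np.array([.6525,.0285,.0955])
s=r.read_state();p=np.array(s['ee_pos']);M=R.from_rotvec(s['eef_rot']);z=M.apply([0,0,1]);L=p+.128*z
print(s['t'],p,'z',z.round(3),'q',np.round(s['qpos'],2),s['width'])
v=U-L;print('dist',np.linalg.norm(v),'miss deg',np.degrees(np.arccos(v@z/np.linalg.norm(v))),'tilt',np.degrees(np.arccos(-z[2])))
print('shift units',(U-.278*z-p)/.04,'lens px',proj('side',L),proj('top',L),proj('side',U))
E
python3 chk.py
```

```text
11.825 [0.45500046 0.02854436 0.33049389] z [ 0.703 -0.001 -0.711] q [-0.12 -0.65  1.95  0.09  1.07 -1.23] 0.3270475115643258
dist 0.17968130985866973 miss deg 7.927500377890897 tilt 44.67574331558456
shift units [ 0.05098887  0.00282086 -0.93272164] lens px [302.3 147.8] [316.7 211.2] [341.6 191.6]
```

Request:
servo_tool(
  moves=[
    [0.02, 0, -0.3, 0, 0, 0],
    [0.02, 0, -0.3, 0, 0, 0],
    [0.01, 0, -0.33, 0, 0, 0],
    [0, 0, 0, 0, 0, 0],
    [0, 0, 0, 0, 0, 0],
  ],
)

```text
t: 12.45
ee_pos: [0.459, 0.0289, 0.297]
eef_rot: [0.549, 2.303, 0.228]
contact_force: [-0.3, -0.3, -2.5]
width: 0.325
finger_force: 79.4
```

```bash
python3 -c "
from h import *
shot({'side':(270,110,85,110),'top':(285,150,70,110)},'pics/fin.png')"; python3 chk.py
```

```text
12.55 [0.45911108 0.0289014  0.29768422] z [ 0.708 -0.    -0.706] q [-0.12 -0.65  2.02  0.1   1.   -1.24] 0.32544270116911994
dist 0.15184831867152782 miss deg 2.5064093889198142 tilt 45.083872692389996
shift units [-0.08685788 -0.00990674 -0.14741256] lens px [304.4 158.5] [316.6 210.9] [341.6 191.6]
```

View pics/fin.png

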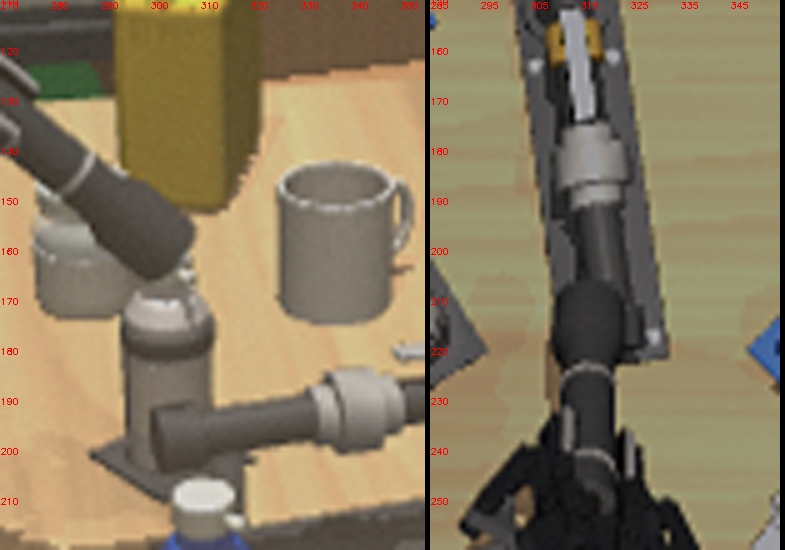

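The slanted torch is in view. Its lens is near (305,160) in the side view and (316,211) in the top view, aimed at the nut (342,191). It needs a small aim correction.

Request:
servo_tool(
  moves=[
    [-0.05, 0, -0.1, 0, 0, 0],
    [-0.03, 0, -0.05, 0, 0, 0],
    [0, 0, 0, 0, 0, 0],
    [0, 0, 0, 0, 0, 0],
  ],
)

```text
t: 13.05
ee_pos: [0.4556, 0.0289, 0.2908]
eef_rot: [0.549, 2.303, 0.227]
contact_force: [-0.1, -0.1, -2.5]
width: 0.323
finger_force: 79.4
```

```bash
python3 chk.py; python3 -c "
from plant import optics
optics.snapshot('side')"; python3 chk.py
```

```text
13.05 [0.4556305  0.02891601 0.29084841] z [ 0.707  0.    -0.707] q [-0.12 -0.66  2.03  0.1   0.99 -1.24] 0.32300723374961804
dist 0.14934412386681398 miss deg 0.4128015087139221 tilt 45.01882104854408
shift units [ 0.00573121 -0.01085652  0.0290674 ] lens px [303.1 161. ] [316.6 212.5] [341.6 191.6]
13.1 [0.45566237 0.02888919 0.29093027] z [ 0.707  0.    -0.707] q [-0.12 -0.66  2.03  0.1   0.99 -1.24] 0.3258018801436222
dist 0.14937876675979334 miss deg 0.36805757960627294 tilt 45.02443252280159
shift units [ 0.00445331 -0.00974298  0.02653938] lens px [303.1 160.9] [316.6 212.5] [341.6 191.6]
```

```bash
python3 -c "
from plant import job
print(job.sign_off())"
```

```text
the job is handed in; nothing more can be done
None
```

I pressed the nozzle cap to its stop (10.5 N) and released it, though I took no close-up to confirm it sprang back. I then drew the torch and signed off with the arm holding it at a 45° slant, lens about 15 cm from the union and aimed within about 0.4° by my estimate; no verdict came back.

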